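# Check the spark plug and bolt case, take out the stray bolt

### The arm

A 6-joint arm with a two-finger parallel gripper is mounted at the origin on a cart in front of the work surface, level with it; the furniture and walls round the work are solid. World frame = base frame: x ahead of the robot, y to its left, z up, the work surface at z = 0. Lengths are in m, angles in rad, forces in N, time in s.
With the tool pointing down it reaches from about 0.3 to 0.875 m from the base axis. Payload 4.2 kg.
Tool frame: the origin (TCP) lies at the very end of the fingers, on their centre line; the grasp point (between the pads) lies 19 mm behind it; z points along the fingers, y is the line along which they close (so a half turn about z gives the same grasp; the last joint's range is limited). The gripper opens to 85 mm and grips with 20 to 120 N. Pads are 22 mm wide; open, the fingers measure 114 mm over their backs; the gripper's body (76 mm by 85 mm) begins 54 mm behind the grasp point. The pads swing forward as they close: fully open they stand 13 mm farther back than shut.
Start: joints at [-0.02, 0.32, 1.565, -0, 1.257, -0.02], TCP at [0.575, 0, 0.231] pointing down, gripper open.
Joint ranges: [-3.11, 3.11], [-0.84, 2.01], [0.21, 2.61], [-1.34, 4.49], [0.05, 2.63], [-2.56, 2.56]. Speed limits (rad/s): [2.57, 2.57, 3.14, 3.14, 3.14, 3.14].

### API

Orientations are given as a rotation vector (axis times angle).
In Python, from bench import bot gives the robot as it stands.
- The arm moves only by the tool step_hand, called after "Request:" as name(argument=value, ...) on one line, values as JSON. Schema: {"type":"object","properties":{"ticks":{"type":"array","items":{"type":"array","prefixItems":[{"type":"array","items":{"type":"number"},"minItems":3,"maxItems":3},{"type":"array","items":{"type":"number"},"minItems":3,"maxItems":3}],"minItems":2,"maxItems":2},"minItems":1,"maxItems":12},"aperture":{"type":"number"},"only":{"type":"string"},"quiet":{"type":"boolean"},"lines":{"type":"string"}},"required":["ticks"],"additionalProperties":false}. ticks is a list of rows, 1 to 12 of them, each written [[dx, dy, dz], [rx, ry, rz]]: dx, dy, dz in a scale on which 1.0 is 750 mm, then a rotation vector rx, ry, rz in shares of 180 degrees (1.0 is 180 degrees); each row is the pose to reach, as a shift and turn from the pose commanded when the call began, along the tool's axes at that moment; what a row does not reach only later rows make up. A row lasts 1/10 s, in which the tool goes at most 0.05 m and 0.15 rad, less where a joint would pass 70% of its speed; a pose out of reach is approached as far as the arm can. aperture is the finger opening in m, set as the call begins (left out keeps the last). The fingers move at their own pace and stop on an object; the grip force is fixed at half the most. Time passes only in rows, so rows that do not move let the fingers close. The tool returns the time, the measured TCP pose, the force, the opening and the grip force at its end. only (a regular expression) keeps the lines of the reply that match it, lines (a string "A,B") keeps lines A to B, and quiet returns only ok. Input that does not fit is refused with a message, and nothing moves.
- bot.state(): the state, without advancing time (a new reading comes with each control period).
- bot.grab_frame(name): name is "scene" or "side" or "wrist"; returns a dict with "frame" (480x640x3 uint8, blue, green, red), "vfov" (degrees; the focal length in pixels is half the picture's height over the tangent of half this angle, whatever the lens; pixels are square), "cx", "cy" (the principal point, pixels), "dist_coeffs" ([k1, k2, p1, p2, k3] as OpenCV has them; the pictures are not rectified), "xyz" and "attitude" of the camera in the world; the wrist camera has in their place "mount" (4x4, takes a point from camera to tool coordinates, whose origin is the TCP and whose axes are the flange's). Camera axes: x right, y down, z forward; pixel columns grow to the right and rows downward; lengths in m; the calibration is good to about 2 mm. A picture is of the moment at which its call begins: read the wrist's pose just before it. There is no depth.
- bot.finish_job(): hands the job in; it is judged then, once.
The state is a dict: "clock": time; "joint_positions": joint angles; "qd": joint speeds; "tau": joint torques, N m; "tool_pos": TCP position; "eef_rot": TCP orientation; "contact_force": force on the tool from outside, world axes, zero at the start; "wrist_torque": the same for the moment, N m; "opening": finger opening in m; "grip_force": force on a finger pad.
Only numpy, scipy, OpenCV 4.12 (cv2) and the standard library are available. Lean on these libraries where they do the work, as an engineer would, in place of code of your own. Each camera call takes 0.05 s, during which the arm holds its last target. There are 200 camera calls.

### The job

Open the green lid of the case fully back and check the contents against the layout: each blue bay is for one spark plug, each yellow bay for one bolt. Take the bolt that is wrongly packed in a blue bay out and leave it in the red tray, then lay the spark plug from the bench flat in the emptied blue bay, lengthways, and close the lid fully. Leave the rightly packed parts in their bays and do not disturb the other things on the bench.

Things in the scene. Friction and masses are not known exactly. Their poses are not given: they have to be found in the camera images.
- case: low grey steel case, 130 (its x) by 300 (its y) mm, fixed to the bench. Origin: centre of its underside, on the bench; x points to the hinge side (away from the robot), z up. Its wall tops are 20 mm above the bench; the four bays lie in it in a row along its y
- case_lid (a joint): hinge of the green lid: 0 = closed, grows as the front edge rises, stop at 1.9 rad (leaning back past upright); the start is 0 to 0.3. It has friction and stays where it is left; about 5 N at the grip moves it. The lid is 130 x 300 x 28 mm with skirts; its top face is 28 mm above the hinge line when closed. Positive turn is about the case's +y
- lid_hinge (a point): middle of the lid's hinge axis, which runs along the case's y: 65 mm behind the case's origin (its +x), 20 mm above the bench. With the lid fully open its upper edge stands about 145 mm above the bench
- lid_grip (a point): grip point in the black lug on the lid, 24 mm above the lid's top face. Lug 28 mm wide (case y), 16 mm along the lid, 34 mm high, standing square on the lid near its front edge. Closed, the point lies at 105 mm before the hinge axis and 52 mm above it. Moves with the lid; pinched across its 28 mm width it can turn between the fingers as the lid swings
- blue_bay_1: blue inset bay for a spark plug, printed with a plug's outline. Its inner floor is 106 (its x) by 62 (its y) mm, 2 mm above the origin; rim 3 mm thick, 8 mm high above the origin. Origin: centre of its underside, 12 mm above the bench; its x and y axes are parallel to the case's. Fixed in the case; the four bays are in any order, at y = -105, -35, 35 or 105 mm in the case's frame, x = 0
- blue_bay_2: second blue bay, the same as blue_bay_1
- yellow_bay_1: yellow inset bay for a bolt, printed with a bolt's outline. Same size, origin and axes as blue_bay_1; fixed
- yellow_bay_2: second yellow bay, the same as yellow_bay_1
- plug_in_case: rightly packed spark plug in one of the blue bays: used metal spark plug with white insulator, lying along its x, 73 x 21 x 21 mm. Origin: centre of its underside, z up
- plug_on_bench: the missing spark plug, lying loose on the bench to the left or right of the case, lying roughly along the world y: used metal spark plug with white insulator, lying along its x, 73 x 21 x 21 mm. Origin: centre of its underside, z up
- stray_bolt: hex bolt with nut, 53 x 23 x 24 mm, lying along its x in one of the blue bays, where it does not belong. Origin: centre of its underside, z up
- bolt_1: rightly packed hex bolt with nut, 56 x 19 x 20 mm, lying along its x in a yellow bay. Origin: centre of its underside, z up
- bolt_2: second rightly packed hex bolt, the same size, in the other yellow bay. Origin: centre of its underside, z up
- tray: red open tray for rejects, 110 (x) by 100 (y) by 22 mm high, walls 4 mm and inner floor about 4 mm, fixed on the bench on the other side of the case from the loose plug (whichever of the two is at the right stands near the vice, up to 170 mm high: keep the gripper's long side along x there). Origin: centre of its underside
- ball_bearing: loose bearing, 52 mm across, 14 mm high, behind the case at the left; bystander. Origin: centre of its underside
- yellow_tape_measure: loose yellow tape measure, 66 x 89 x 39 mm, behind the case at the right; bystander. Origin: centre of its underside

How it is judged:
On the way, in this order (a step that is already met when the one before it is completed fails the run):
1. the lid is opened back past upright (value of joint case_lid above 1.57 rad), for 0.2 s.
2. the stray bolt lies in the red tray, let go (x of stray_bolt in the frame of tray between -0.05 and 0.05 m and y of stray_bolt in the frame of tray between -0.046 and 0.046 m and z of stray_bolt in the frame of tray between -0.002 and 0.03 m and contact force between stray_bolt and the fingers below 0.1 N), for 0.2 s.
3. each blue bay holds one spark plug lying flat, let go ((((x of plug_in_case in the frame of blue_bay_1 between -0.022 and 0.022 m and y of plug_in_case in the frame of blue_bay_1 between -0.024 and 0.024 m and z of plug_in_case in the frame of blue_bay_1 below 0.016 m and angle between plug_in_case's own x axis and vertical between 1.51 and 1.63 rad and angle between the x axis of plug_in_case and the x axis of blue_bay_1, either way round below 0.4 rad) and (x of plug_on_bench in the frame of blue_bay_2 between -0.022 and 0.022 m and y of plug_on_bench in the frame of blue_bay_2 between -0.024 and 0.024 m and z of plug_on_bench in the frame of blue_bay_2 below 0.016 m and angle between plug_on_bench's own x axis and vertical between 1.51 and 1.63 rad and angle between the x axis of plug_on_bench and the x axis of blue_bay_2, either way round below 0.4 rad)) or ((x of plug_in_case in the frame of blue_bay_2 between -0.022 and 0.022 m and y of plug_in_case in the frame of blue_bay_2 between -0.024 and 0.024 m and z of plug_in_case in the frame of blue_bay_2 below 0.016 m and angle between plug_in_case's own x axis and vertical between 1.51 and 1.63 rad and angle between the x axis of plug_in_case and the x axis of blue_bay_2, either way round below 0.4 rad) and (x of plug_on_bench in the frame of blue_bay_1 between -0.022 and 0.022 m and y of plug_on_bench in the frame of blue_bay_1 between -0.024 and 0.024 m and z of plug_on_bench in the frame of blue_bay_1 below 0.016 m and angle between plug_on_bench's own x axis and vertical between 1.51 and 1.63 rad and angle between the x axis of plug_on_bench and the x axis of blue_bay_1, either way round below 0.4 rad))) and contact force between each of plug_on_bench, plug_in_case and the fingers below 0.1 N), for 0.2 s.
4. the lid is closed fully (value of joint case_lid below 0.04 rad), for 0.2 s.
At the end, for the whole second after the job is handed in: the lid is closed (below 0.04 rad); the stray bolt is at rest inside the red tray; each blue bay holds one spark plug and each yellow bay one bolt, lying flat (within 0.06 rad), lengthways (within 0.4 rad) and within 22 mm (x) and 24 mm (y) of the bay's centre (all of step 2 and all of step 3 and value of joint case_lid below 0.04 rad and (((x of bolt_1 in the frame of yellow_bay_1 between -0.022 and 0.022 m and y of bolt_1 in the frame of yellow_bay_1 between -0.024 and 0.024 m and z of bolt_1 in the frame of yellow_bay_1 below 0.016 m and angle between bolt_1's own x axis and vertical between 1.51 and 1.63 rad and angle between the x axis of bolt_1 and the x axis of yellow_bay_1, either way round below 0.4 rad) and (x of bolt_2 in the frame of yellow_bay_2 between -0.022 and 0.022 m and y of bolt_2 in the frame of yellow_bay_2 between -0.024 and 0.024 m and z of bolt_2 in the frame of yellow_bay_2 below 0.016 m and angle between bolt_2's own x axis and vertical between 1.51 and 1.63 rad and angle between the x axis of bolt_2 and the x axis of yellow_bay_2, either way round below 0.4 rad)) or ((x of bolt_1 in the frame of yellow_bay_2 between -0.022 and 0.022 m and y of bolt_1 in the frame of yellow_bay_2 between -0.024 and 0.024 m and z of bolt_1 in the frame of yellow_bay_2 below 0.016 m and angle between bolt_1's own x axis and vertical between 1.51 and 1.63 rad and angle between the x axis of bolt_1 and the x axis of yellow_bay_2, either way round below 0.4 rad) and (x of bolt_2 in the frame of yellow_bay_1 between -0.022 and 0.022 m and y of bolt_2 in the frame of yellow_bay_1 between -0.024 and 0.024 m and z of bolt_2 in the frame of yellow_bay_1 below 0.016 m and angle between bolt_2's own x axis and vertical between 1.51 and 1.63 rad and angle between the x axis of bolt_2 and the x axis of yellow_bay_1, either way round below 0.4 rad))) and linear speed of each of stray_bolt, plug_on_bench, plug_in_case below 0.02 m/s); the robot touches nothing.
It fails at once if the bearing is pushed more than 25 mm (distance of ball_bearing from where it was at the start of the episode above 0.025 m).
It fails at once if the tape measure is pushed more than 25 mm (distance of yellow_tape_measure from where it was at the start of the episode above 0.025 m).
It fails at once if a rightly packed part (plug_in_case) is lifted out of its bay (height (world z) of plug_in_case above 0.05 m).
It fails at once if a rightly packed part (bolt_1) is lifted out of its bay (height (world z) of bolt_1 above 0.05 m).
It fails at once if a rightly packed part (bolt_2) is lifted out of its bay (height (world z) of bolt_2 above 0.05 m).
It also fails if it takes over 72 s, if anything falls off the work surface, if the arm or the gripper's body presses on something with over 40 N, if the wrist force passes 120 N, or if a joint passes its speed limit or range.

## Working session

There is one attempt and no reset: what is moved stays moved. The work goes in short steps, Python scripts to look and compute and a tool call to move; the robot and the scene stay as the last step left them, time stands still between calls to the robot, and variables do not carry over. Pictures are saved under pics/ and viewed, at most 15 in all, crops included, and the job is handed in when it is done.

```bash
ls; mkdir -p pics; cat > h.py <<'E'
import numpy as np, cv2, pickle
from scipy.spatial.transform import Rotation as R
from bench import bot
def rot(a):
    a=np.array(a,float)
    return a if a.shape==(3,3) else (R.from_rotvec(a).as_matrix() if a.size==3 else R.from_quat(a).as_matrix())
def grab(name,png=None):
    s=bot.state(); f=bot.grab_frame(name)
    if name=="wrist":
        M=np.array(f["mount"]); Rt=rot(s["eef_rot"]); f["R"]=Rt@M[:3,:3]; f["t"]=Rt@M[:3,3]+np.array(s["tool_pos"])
    else: f["R"]=rot(f["attitude"]); f["t"]=np.array(f["xyz"])
    fl=240/np.tan(np.radians(f["vfov"])/2); f["K"]=np.array([[fl,0,f["cx"]],[0,fl,f["cy"]],[0,0,1]])
    f["D"]=np.array(f["dist_coeffs"],float)
    if png: cv2.imwrite("pics/"+png+".png",f["frame"]); pickle.dump(f,open("pics/"+png+".pkl","wb"))
    return f
def load(p): return pickle.load(open("pics/"+p+".pkl","rb"))
def rays(f,uv):
    p=cv2.undistortPoints(np.array(uv,float).reshape(-1,1,2),f["K"],f["D"]).reshape(-1,2)
    return np.c_[p,np.ones(len(p))]@f["R"].T
def plane(f,uv,z):
    d=rays(f,uv); return f["t"]+d*((z-f["t"][2])/d[:,2])[:,None]
def proj(f,P):
    Rc=f["R"].T; return cv2.projectPoints(np.array(P,float).reshape(-1,1,3),cv2.Rodrigues(Rc)[0],-Rc@f["t"],f["K"],f["D"])[0].reshape(-1,2)
def tri(f1,u1,f2,u2):
    d1=rays(f1,[u1])[0];d2=rays(f2,[u2])[0]
    k=np.linalg.lstsq(np.c_[d1,-d2],f2["t"]-f1["t"],rcond=None)[0]
    a=f1["t"]+k[0]*d1;b=f2["t"]+k[1]*d2; return (a+b)/2,np.linalg.norm(a-b)
E
python3 - <<'E'
from h import *
for n in ["scene","side","wrist"]:
    f=grab(n,n+"0"); print(n,f["t"],f["R"].round(3).tolist(),f["vfov"],f["dist_coeffs"])
s=bot.state(); print({k:np.round(v,3) for k,v in s.items()})
E
```

```text
bench.py
pics
scene [ 0.12398828 -0.5404239   0.86026943] [[0.798, -0.45, 0.401], [-0.603, -0.614, 0.51], [0.017, -0.648, -0.761]] 51.8403574431091 [-0.13339641  0.          0.          0.          0.        ]
side [0.24478416 0.92089754 0.55140861] [[-0.949, -0.131, 0.289], [-0.317, 0.415, -0.853], [-0.008, -0.9, -0.435]] 49.7741183550599 [0.01029357 0.         0.         0.         0.        ]
wrist [0.57606104 0.07685745 0.3729485 ] [[1.0, 0.001, -0.002], [0.0, -0.953, -0.303], [-0.003, 0.303, -0.953]] 59.29994473181141 [-0.04061368  0.          0.          0.          0.        ]
{'clock': np.float64(0.15), 'joint_positions': array([-0.02 ,  0.32 ,  1.565, -0.   ,  1.257, -0.02 ]), 'qd': array([-0.001, -0.002, -0.004,  0.001, -0.001,  0.001]), 'tau': array([-0.0000e+00, -4.1584e+01, -2.3435e+01, -0.0000e+00,  6.0000e-03,
       -0.0000e+00]), 'tool_pos': array([0.575, 0.   , 0.231]), 'eef_rot': array([-2.221e+00, -2.221e+00,  1.000e-03]), 'contact_force': array([-0.138,  0.976, -1.116]), 'wrist_torque': array([-0.076,  0.004, -0.048]), 'grip_force': np.float64(0.0), 'opening': np.float64(0.086)}
```

View pics/scene0.png

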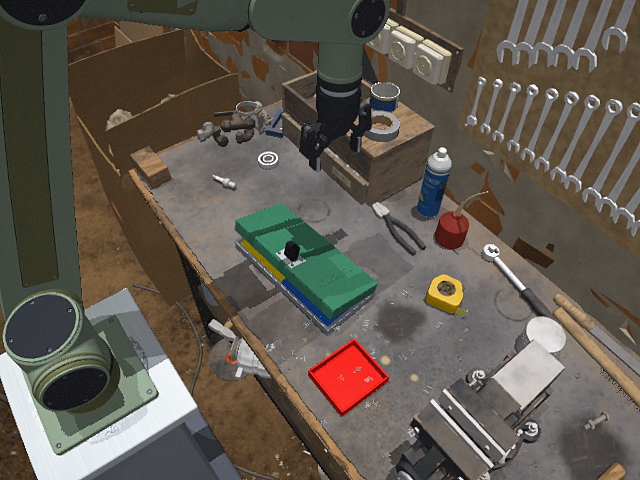

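View pics/side0.png

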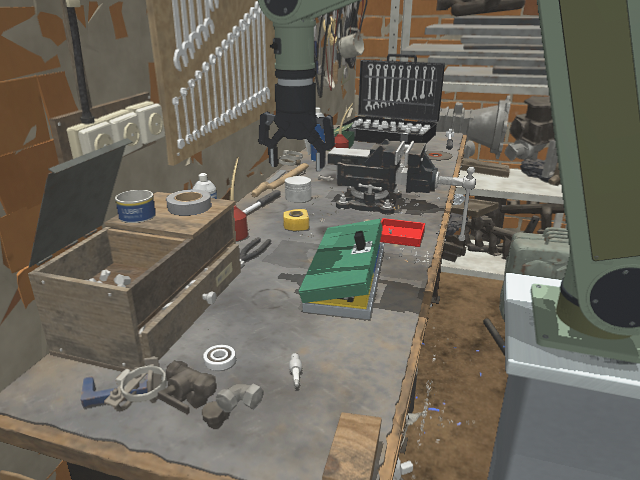

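The scene shows the lid (slightly open) around (305,262) with its lug at (291,250). The plug is at (224,182), at left, and the tray at (348,376), at right. In the side view the lug is at (361,240), the plug at (295,370) and the tray at (403,232).

```bash
python3 - <<'E'
from h import *
for n in ["scene0","side0","wrist0"]:
    f=load(n); hsv=cv2.cvtColor(f["frame"],cv2.COLOR_BGR2HSV)
    for nm,lo,hi in [("green",(65,90,40),(90,255,255)),("red",(0,200,120),(6,255,255)),("yellow",(22,150,90),(34,255,255)),("blue",(100,150,60),(125,255,255))]:
        m=cv2.morphologyEx(cv2.inRange(hsv,lo,hi),cv2.MORPH_OPEN,np.ones((3,3)))
        for c in cv2.findContours(m,0,2)[0]:
            if cv2.contourArea(c)>80:
                h=cv2.convexHull(c); a=cv2.approxPolyDP(h,4,True).reshape(-1,2)
                print(n,nm,cv2.contourArea(c),a.tolist())
                if nm=="red": print(plane(f,a,.022).round(3).tolist())
E
```

```text
scene0 green 7221.0 [[236, 220], [282, 203], [374, 280], [373, 292], [329, 318], [236, 230]]
scene0 red 2515.5 [[355, 346], [383, 381], [341, 411], [311, 372]]
[[0.444, -0.242, 0.022], [0.44, -0.326, 0.022], [0.346, -0.324, 0.022], [0.347, -0.235, 0.022]]
scene0 yellow 440.5 [[464, 314], [428, 303], [427, 294], [461, 292]]
scene0 yellow 107.0 [[449, 277], [429, 292], [435, 278]]
scene0 yellow 287.5 [[243, 240], [283, 278], [264, 266]]
scene0 blue 356.5 [[282, 281], [334, 320], [326, 324]]
scene0 blue 444.0 [[423, 184], [438, 185], [439, 208], [430, 216], [418, 210]]
scene0 blue 83.0 [[426, 172], [447, 178], [433, 179]]
side0 green 1488.5 [[373, 247], [366, 282], [300, 290], [307, 272], [342, 249]]
side0 green 935.5 [[379, 219], [375, 240], [319, 248], [327, 228]]
side0 yellow 300.5 [[367, 295], [365, 308], [318, 303]]
side0 yellow 127.0 [[285, 219], [305, 224], [303, 229], [287, 228]]
wrist0 green 59785.5 [[258, 26], [306, 381], [181, 412], [140, 336], [65, 42]]
```

View pics/wrist0.png

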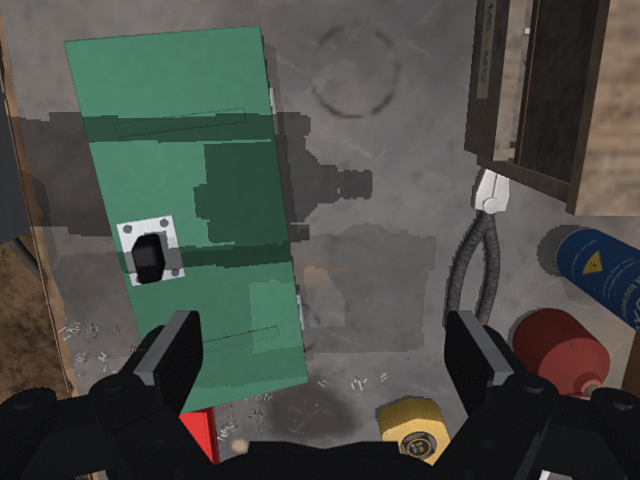

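The wrist view shows the lid from (65,42) and (258,26) at the far end to (306,381) at the near end. The lug blob is at about (149,258).

```bash
python3 - <<'E'
from h import *
F={};U={}
for n,(x0,y0,x1,y1) in {"scene0":(275,235,308,268),"side0":(350,226,374,254),"wrist0":(120,220,180,290)}.items():
    f=load(n); g=cv2.cvtColor(f["frame"],cv2.COLOR_BGR2HSV)[y0:y1,x0:x1]
    m=((g[...,2]<45)).astype(np.uint8); k,l,st,c=cv2.connectedComponentsWithStats(m); i=1+np.argmax(st[1:,4])
    F[n]=f;U[n]=c[i]+[x0,y0]; print(n,st[i],U[n])
for a,b in [("scene0","side0"),("scene0","wrist0"),("side0","wrist0")]: print(a,b,tri(F[a],U[a],F[b],U[b]))
# lid corners, wrist, on several heights
for z in (.02,.048,.07): print(z,plane(F["wrist0"],[[65,42],[258,26],[306,381],[181,412]],z).round(3).tolist())
P=[("scene0",(282,203),"wrist0",(258,26)),("scene0",(374,280),"wrist0",(306,381)),("scene0",(236,220),"wrist0",(65,42))]
for a,u,b,v in P: print(tri(F[a],u,F[b],v))
E
```

```text
scene0 [  9   6  16  20 219] [291.52511416 250.56621005]
side0 [  5   8  10  16 103] [359.63106796 242.33009709]
wrist0 [  12   14   33   50 1038] [149.60211946 258.73121387]
scene0 side0 (array([ 0.45010441, -0.0277988 ,  0.08730573]), np.float64(0.0017879218959625175))
scene0 wrist0 (array([ 0.44984639, -0.0310444 ,  0.09166242]), np.float64(0.001695848938317962))
side0 wrist0 (array([ 0.44917564, -0.03309058,  0.08538802]), np.float64(0.002924093039795839))
0.02 [[0.372, 0.122, 0.02], [0.525, 0.132, 0.02], [0.558, -0.189, 0.02], [0.429, -0.228, 0.02]]
0.048 [[0.389, 0.119, 0.048], [0.529, 0.127, 0.048], [0.56, -0.168, 0.048], [0.44, -0.204, 0.048]]
0.07 [[0.401, 0.116, 0.07], [0.532, 0.124, 0.07], [0.561, -0.151, 0.07], [0.45, -0.185, 0.07]]
(array([0.52944272, 0.12727466, 0.04494712]), np.float64(0.0017993740583204351))
(array([ 0.55788627, -0.16328546,  0.05213916]), np.float64(0.0046374442372804515))
(array([0.4064855 , 0.1148935 , 0.07920966]), np.float64(0.00019267120493697215))
```

```bash
python3 - <<'E'
import cv2,numpy as np
a=cv2.imread("pics/scene0.png")[190:335,195:390]; b=cv2.imread("pics/side0.png")[205:405,270:440]
a=cv2.resize(a,None,fx=4,fy=4,interpolation=2)[:580]; 
cv2.imwrite("pics/c1.png",a)
E
```

```text
(no output)
```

View pics/c1.png

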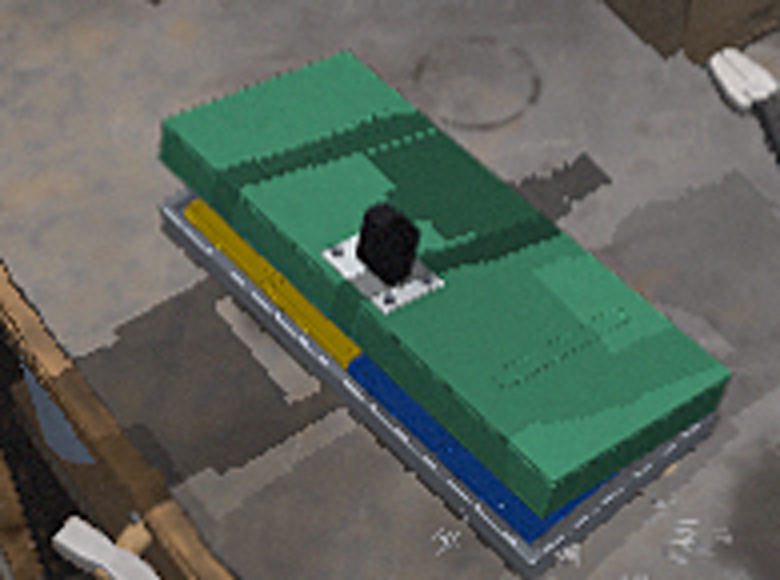

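Units first: shifts go in shares of 750 mm and turns go in shares of 180 degrees. So -0.125 m / 0.75 = -0.1667, -0.0295 m / 0.75 = -0.0393, -1.67 rad / 3.1416 = -0.5316.

Request:
step_hand(ticks=[[[-0.04, -0.0667, 0.04], [0, 0, -0.0477]], [[-0.04, -0.12, 0.08], [0, 0, -0.0955]], [[-0.0393, -0.1667, 0.1067], [0, 0, -0.1432]], [[-0.0393, -0.1667, 0.12], [0, 0, -0.191]], [[-0.0393, -0.1667, 0.12], [0, 0, -0.2387]], [[-0.0393, -0.1667, 0.12], [0, 0, -0.2865]], [[-0.0393, -0.1667, 0.12], [0, 0, -0.3342]], [[-0.0393, -0.1667, 0.12], [0, 0, -0.382]], [[-0.0393, -0.1667, 0.12], [0, 0, -0.4297]], [[-0.0393, -0.1667, 0.12], [0, 0, -0.4775]], [[-0.0393, -0.1667, 0.12], [0, 0, -0.5316]], [[-0.0393, -0.1667, 0.12], [0, 0, -0.5316]]], aperture=0.06)

```text
clock: 1.35
tool_pos: [0.4499, -0.0295, 0.1412]
eef_rot: [0.157, -3.137, -0.0]
contact_force: [0.2, 0.1, -0.2]
opening: 0.0601
grip_force: 0.0
```

```bash
python3 -c "
from h import *
grab('wrist','w1');print(bot.state()['eef_rot'],bot.state()['joint_positions'])"
```

```text
[ 1.54130371e-01 -3.13748305e+00 -1.09967497e-04] [-9.09803895e-02  2.10183491e-01  1.97081315e+00  2.90508089e-05
  9.60928619e-01 -1.75996540e+00]
```

View pics/w1.png

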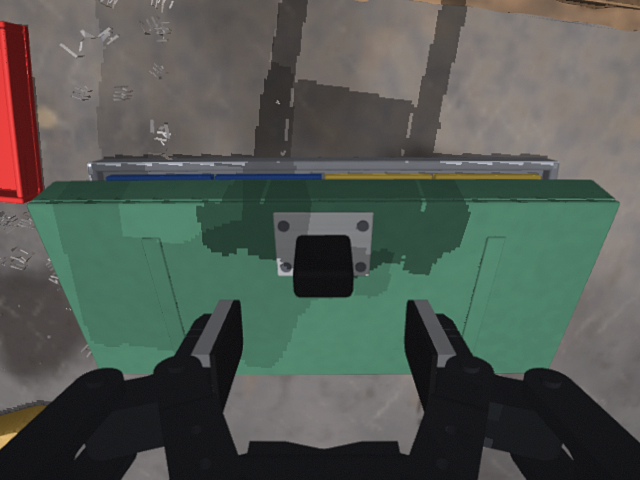

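The lug is at (323,265), centred between the fingers at columns 228 and 420, and the lid edges run square to the gripper. I'll go down and grip.

Converted, 0.061 m / 0.75 = 0.0813, 0.05 m / 0.75 = 0.0667.

Request:
step_hand(ticks=[[[0, 0, 0.04], [0, 0, 0]], [[0, 0, 0.0667], [0, 0, 0]], [[0, 0, 0.0813], [0, 0, 0]], [[0, 0, 0.0813], [0, 0, 0]]])

```text
clock: 1.8
tool_pos: [0.4491, -0.0294, 0.0792]
eef_rot: [0.153, -3.135, -0.001]
contact_force: [0.1, 0.1, -0.7]
opening: 0.0601
grip_force: 0.0
```

Request:
step_hand(ticks=[[[0, 0, 0], [0, 0, 0]], [[0, 0, 0], [0, 0, 0]], [[0, 0, 0], [0, 0, 0]], [[0, 0, 0], [0, 0, 0]], [[0, 0, 0], [0, 0, 0]], [[0, 0, 0], [0, 0, 0]]], aperture=0.0)

```text
clock: 2.4
tool_pos: [0.4505, -0.0296, 0.081]
eef_rot: [-0.156, 3.136, -0.0]
contact_force: [-0.7, -0.2, 5.9]
opening: 0.0269
grip_force: 59.8
```

```bash
python3 - <<'E'
import numpy as np
t0=.26;L=(-.104,.054)
f=lambda t:np.array([L[0]*np.cos(t)+L[1]*np.sin(t),-L[0]*np.sin(t)+L[1]*np.cos(t)])
for t in np.linspace(t0,1.8,13)[1:]: d=f(t)-f(t0); print("%.2f dx %.3f dz %.3f"%(t,-d[0],-d[1]))
E
```

```text
0.39 dx -0.011 dz -0.010
0.52 dx -0.023 dz -0.019
0.65 dx -0.036 dz -0.027
0.77 dx -0.050 dz -0.032
0.90 dx -0.064 dz -0.036
1.03 dx -0.079 dz -0.038
1.16 dx -0.094 dz -0.038
1.29 dx -0.109 dz -0.036
1.42 dx -0.124 dz -0.032
1.54 dx -0.138 dz -0.027
1.67 dx -0.151 dz -0.019
1.80 dx -0.163 dz -0.010
```

Converted, -0.079 m / 0.75 = -0.1053, -0.064 m / 0.75 = -0.0853.

Request:
step_hand(ticks=[[[-0.0147, 0, -0.0133], [0, 0, 0]], [[-0.0307, 0, -0.0253], [0, 0, 0]], [[-0.048, 0, -0.036], [0, 0, 0]], [[-0.0667, 0, -0.0427], [0, 0, 0]], [[-0.0853, 0, -0.048], [0, 0, 0]], [[-0.1053, 0, -0.0507], [0, 0, 0]]])

```text
clock: 3.0
tool_pos: [0.5237, -0.022, 0.1174]
eef_rot: [0.156, -3.125, 0.0]
contact_force: [-8.7, -1.3, 2.8]
opening: 0.027
grip_force: 59.8
```

Request:
step_hand(ticks=[[[-0.02, 0, 0], [0, 0, 0]], [[-0.04, 0, 0.0027], [0, 0, 0]], [[-0.06, 0, 0.008], [0, 0, 0]], [[-0.0787, 0, 0.0147], [0, 0, 0]], [[-0.096, 0, 0.0253], [0, 0, 0]], [[-0.112, 0, 0.0373], [0, 0, 0]], [[-0.112, 0, 0.0373], [0, 0, 0]]])

```text
clock: 3.7
tool_pos: [0.6139, -0.0127, 0.0901]
eef_rot: [-0.155, 3.136, 0.001]
contact_force: [1.5, 2.9, 2.6]
opening: 0.0269
grip_force: 63.4
```

Converted, -0.2 m / 0.75 = -0.2667, 0.16 m / 0.75 = 0.2133.

Request:
step_hand(ticks=[[[0, 0, 0], [0, 0, 0]], [[0, 0, 0], [0, 0, 0]], [[0, 0, 0], [0, 0, 0]], [[0, 0, -0.0667], [0, 0, 0]], [[0, 0, -0.1333], [0, 0, 0]], [[0, 0, -0.2], [0, 0, 0]], [[0.0667, 0, -0.24], [0, 0, 0]], [[0.1333, 0, -0.2667], [0, 0, 0]], [[0.2, 0, -0.2667], [0, 0, 0]], [[0.2133, 0, -0.2667], [0, 0, 0]], [[0.2133, 0, -0.2667], [0, 0, 0]]], aperture=0.06)

```text
clock: 4.8
tool_pos: [0.45, -0.0294, 0.2913]
eef_rot: [-0.154, 3.137, -0.001]
contact_force: [0.7, -0.3, -0.5]
opening: 0.06
grip_force: 0.0
```

```bash
python3 -c "
from h import *
grab('wrist','w2');grab('scene','scene2');grab('side','side2')"
```

```text
(no output)
```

View pics/w2.png

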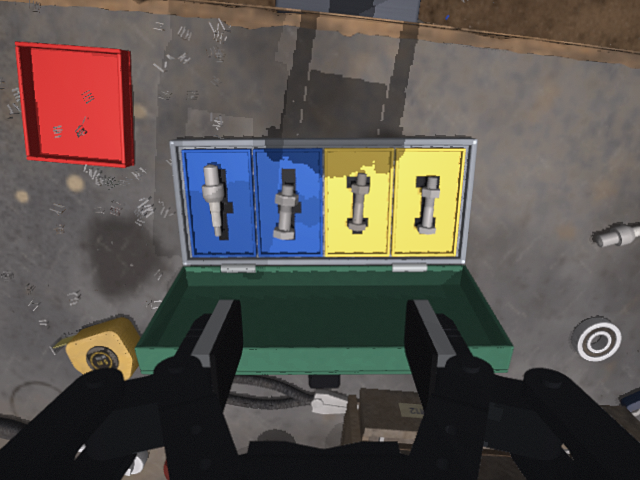

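The bays are open. From left to right they hold the plug (blue, about (214,200)), the stray bolt (blue, (286,211), ends at rows 184 and 239), and the two right bolts (yellow, (360,203) and (428,205)). The tray is at (77,105), and the loose plug is at the right edge (617,236).

```bash
python3 - <<'E'
from h import *
f=load("w2"); hsv=cv2.cvtColor(f["frame"],cv2.COLOR_BGR2HSV)
print("case",plane(f,[[171,142],[472,138],[465,265],[186,265]],.02).round(4).tolist())
mb=cv2.inRange(hsv,(100,120,40),(125,255,255)); 
sub=np.zeros_like(mb); sub[145:262,250:326]=255
ys,xs=np.where((mb&sub)>0); print("bluebay2 px",xs.min(),xs.max(),ys.min(),ys.max(), plane(f,[[(xs.min()+xs.max())/2,(ys.min()+ys.max())/2]],.018))
# bolt: low-sat, not black
m=((hsv[...,1]<90)&(hsv[...,2]>60)).astype(np.uint8); m[:172]=0;m[248:]=0;m[:,:264]=0;m[:,314:]=0
k,l,st,c=cv2.connectedComponentsWithStats(m);i=1+np.argmax(st[1:,4]);print("bolt",st[i],c[i])
ys,xs=np.where(l==i); r=cv2.minAreaRect(np.c_[xs,ys].astype(np.float32)); print(r); print(plane(f,cv2.boxPoints(r),.026).round(4).tolist(),plane(f,[r[0]],.026))
mr=cv2.inRange(hsv,(0,180,80),(8,255,255)); cc=max(cv2.findContours(mr,0,2)[0],key=cv2.contourArea); a=cv2.approxPolyDP(cv2.convexHull(cc),5,True).reshape(-1,2); print("tray",a.tolist(),plane(f,a,.022).round(3).tolist())
for n,(x0,y0,x1,y1) in {"scene2":(205,165,245,198),"side2":(280,342,312,395)}.items():
    g=load(n); h=cv2.cvtColor(g["frame"],cv2.COLOR_BGR2HSV)[y0:y1,x0:x1]
    v=h[...,2].astype(float); med=np.median(v); m=(v>med+30).astype(np.uint8); k,l,st,c=cv2.connectedComponentsWithStats(m);i=1+np.argmax(st[1:,4])
    ys,xs=np.where(l==i); r=cv2.minAreaRect(np.c_[xs+x0,ys+y0].astype(np.float32)); b=cv2.boxPoints(r); print(n,med,st[i],r)
    o=sorted([(np.linalg.norm(b[j]-b[j-1]),(b[j]+b[j-1])/2) for j in range(4)],key=lambda t:t[0])[:2]
    print(plane(g,[o[0][1],o[1][1],r[0]],.0105).round(4).tolist())
big=[cv2.resize(load(n)["frame"][y0:y1,x0:x1],(390,400),interpolation=2) for n,(x0,y0,x1,y1) in {"scene2":(200,160,250,205),"side2":(275,338,320,395)}.items()]
cv2.imwrite("pics/c2.png",np.hstack(big))
E
```

```text
case [[0.4263, -0.1811, 0.02], [0.3938, 0.1084, 0.02], [0.5243, 0.1278, 0.02], [0.5535, -0.1663, 0.02]]
bluebay2 px 250 322 148 256 [[ 0.47541044 -0.0657495   0.018     ]]
bolt [273 185  26  55 888] [285.18806306 212.59684685]
((285.7492370605469, 212.0138397216797), (23.35287857055664, 54.41608810424805), 3.1798300743103027)
[[0.5129, -0.0761, 0.026], [0.4566, -0.0766, 0.026], [0.4557, -0.0538, 0.026], [0.5119, -0.0523, 0.026]] [[ 0.48370685 -0.06471721  0.026     ]]
tray [[15, 42], [121, 50], [124, 167], [27, 158]] [[0.348, -0.326, 0.022], [0.347, -0.226, 0.022], [0.455, -0.227, 0.022], [0.455, -0.325, 0.022]]
scene2 113.0 [ 8 10 22 12 95] ((223.64381408691406, 179.616455078125), (23.17414665222168, 6.086139678955078), 20.556047439575195)
[[0.4602, 0.3368, 0.0105], [0.4894, 0.2787, 0.0105], [0.4749, 0.3075, 0.0105]]
side2 134.0 [ 10  11  11  15 112] ((295.0, 360.0), (14.0, 10.0), 90.0)
[[0.4884, 0.2652, 0.0105], [0.4763, 0.2991, 0.0105], [0.4822, 0.2825, 0.0105]]
```

View pics/c2.png

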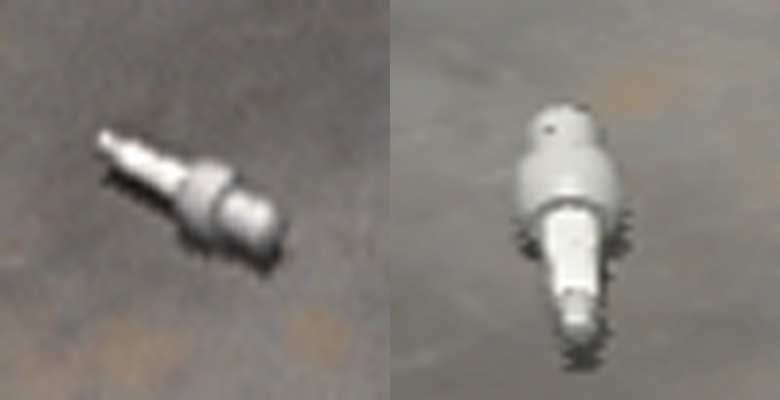

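The plug lies about along y, with its body towards smaller y and its thin end towards the left, near (0.475,0.30). The stray bolt is near (0.484,-0.065) with its axis at 0.026. I'll pick up the bolt.

Converted, 0.271 m / 0.75 = 0.3613, 0.05 m / 0.75 = 0.0667.

Request:
step_hand(ticks=[[[-0.0311, -0.0504, 0.0667], [0, 0, 0]], [[-0.0311, -0.0504, 0.1333], [0, 0, 0]], [[-0.0311, -0.0504, 0.2], [0, 0, 0]], [[-0.0311, -0.0504, 0.2667], [0, 0, 0]], [[-0.0311, -0.0504, 0.3067], [0, 0, 0]], [[-0.0311, -0.0504, 0.3333], [0, 0, 0]], [[-0.0311, -0.0504, 0.3507], [0, 0, 0]], [[-0.0311, -0.0504, 0.3613], [0, 0, 0]], [[-0.0311, -0.0504, 0.3613], [0, 0, 0]]], aperture=0.042)

```text
clock: 5.85
tool_pos: [0.48, -0.0644, 0.0178]
eef_rot: [0.156, -3.135, -0.001]
contact_force: [-0.7, -0.5, 0.6]
opening: 0.0421
grip_force: 0.0
```

```bash
python3 -c "
from h import *
f=grab('wrist','w3');cv2.imwrite('pics/w3c.png',cv2.resize(f['frame'][100:480,120:520],(640,608))[:600])"
```

```text
(no output)
```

View pics/w3c.png

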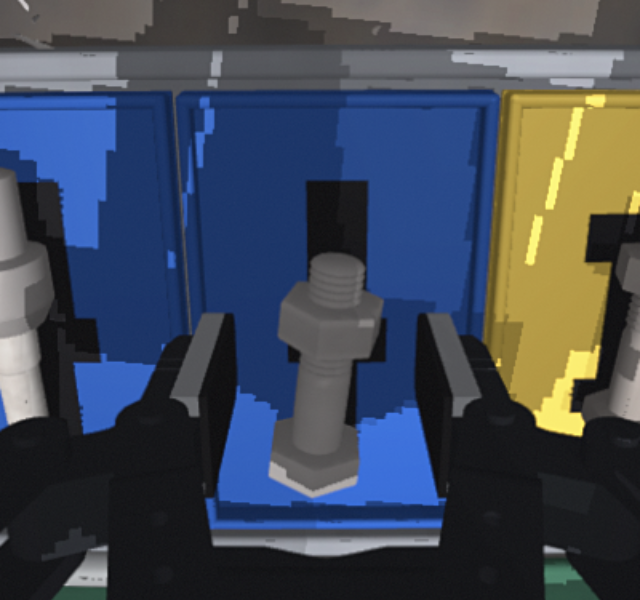

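The bolt sits between the fingers, with its nut at about (332,320) towards the robot and its head at (315,455). I'll shift a little towards the nut and close.

Converted, 0.006 m / 0.75 = 0.008, -0.001 m / 0.75 = -0.0013.

Request:
step_hand(ticks=[[[0.008, -0.0013, 0], [0, 0, 0]], [[0.008, -0.0013, 0], [0, 0, 0]]])

```text
clock: 6.1
tool_pos: [0.4737, -0.0662, 0.0199]
eef_rot: [-0.156, 3.137, -0.0]
contact_force: [-0.1, 0.0, -0.1]
opening: 0.0421
grip_force: 0.0
```

Request:
step_hand(ticks=[[[0, 0, 0], [0, 0, 0]], [[0, 0, 0], [0, 0, 0]], [[0, 0, 0], [0, 0, 0]], [[0, 0, 0], [0, 0, 0]], [[0, 0, 0], [0, 0, 0]]], aperture=0.0)

```text
clock: 6.6
tool_pos: [0.4745, -0.0663, 0.0203]
eef_rot: [-0.156, 3.136, -0.001]
contact_force: [-1.3, -0.4, 5.7]
opening: 0.0212
grip_force: 57.9
```

Request:
step_hand(ticks=[[[0, 0, -0.0133], [0, 0, 0]], [[0, 0, -0.04], [0, 0, 0]], [[0, 0, -0.0933], [0, 0, 0]], [[0, 0, -0.1467], [0, 0, 0]], [[0, 0, -0.1733], [0, 0, 0]], [[0, 0, -0.1733], [0, 0, 0]]])

```text
clock: 7.2
tool_pos: [0.4762, -0.0664, 0.153]
eef_rot: [-0.155, 3.13, -0.003]
contact_force: [0.3, -0.1, -0.2]
opening: 0.0213
grip_force: 57.6
```

```bash
python3 -c "
from h import *
f=grab('wrist','w4');cv2.imwrite('pics/w4c.png',f['frame'])"
```

```text
(no output)
```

View pics/w4c.png

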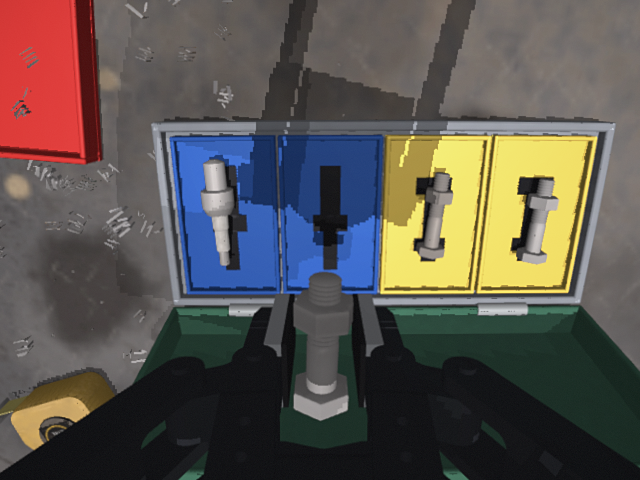

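The bolt is held at (322,340), and its bay at (331,214) is empty. I'll carry it to the tray, turning so the fingers close along x.

Converted, -0.193 m / 0.75 = -0.2573, -0.17 m / 0.75 = -0.2267, 1.67 rad / 3.1416 = 0.5316.

Request:
step_hand(ticks=[[[0.0333, -0.0533, 0], [0, 0, 0.0477]], [[0.0667, -0.1067, 0], [0, 0, 0.0955]], [[0.1067, -0.1467, 0], [0, 0, 0.1432]], [[0.1267, -0.1867, 0], [0, 0, 0.191]], [[0.1267, -0.2267, 0], [0, 0, 0.2387]], [[0.1267, -0.2573, 0], [0, 0, 0.2865]], [[0.1267, -0.2573, 0], [0, 0, 0.3342]], [[0.1267, -0.2573, 0], [0, 0, 0.382]], [[0.1267, -0.2573, 0], [0, 0, 0.4297]], [[0.1267, -0.2573, 0], [0, 0, 0.4775]], [[0.1267, -0.2573, 0], [0, 0, 0.5316]], [[0.1267, -0.2573, 0], [0, 0, 0.5316]]])

```text
clock: 8.45
tool_pos: [0.3977, -0.2669, 0.1477]
eef_rot: [-2.22, -2.218, 0.001]
contact_force: [0.6, -0.0, -0.7]
opening: 0.0211
grip_force: 57.7
```

Request:
step_hand(ticks=[[[0, 0, 0.0667], [0, 0, 0]], [[0, 0, 0.12], [0, 0, 0]], [[0, 0, 0.1533], [0, 0, 0]], [[0, 0, 0.1733], [0, 0, 0]], [[0, 0, 0.184], [0, 0, 0]], [[0, 0, 0.184], [0, 0, 0]]])

```text
clock: 9.05
tool_pos: [0.398, -0.2672, 0.0105]
eef_rot: [-2.218, -2.222, 0.001]
contact_force: [-0.2, -0.1, -0.9]
opening: 0.0208
grip_force: 59.9
```

```bash
python3 - <<'E'
from h import *
f=load("w4"); q=plane(f,[[279,134],[384,134],[381,294],[278,292]],.02); print(q.round(4).tolist(),q.mean(0))
print(plane(f,[[173,136],[278,134],[279,292],[184,293]],.02).mean(0))
g=load("side2"); print(plane(g,[[294.8,353],[295.5,364.4],[296.9,386.5]],.0105))
g=load("scene2"); print(plane(g,[[213,174.5],[227.3,182.5],[234,187]],.0105))
f=load("w2"); print(plane(f,[[597,239],[617,236],[639,231]],.0105))
E
```

```text
[[0.4244, -0.1011, 0.02], [0.4177, -0.0345, 0.02], [0.5293, -0.0205, 0.02], [0.5352, -0.0943, 0.02]] [ 0.47662576 -0.06260867  0.02      ]
[ 0.48366884 -0.13158952  0.02      ]
[[0.48867244 0.26533495 0.0105    ]
 [0.47769487 0.29277073 0.0105    ]
 [0.45817225 0.34138421 0.0105    ]]
[[0.46246515 0.33986144 0.0105    ]
 [0.47715064 0.29301984 0.0105    ]
 [0.48252208 0.26935442 0.0105    ]]
[[0.4843376  0.2688912  0.0105    ]
 [0.47882585 0.29012693 0.0105    ]
 [0.47088268 0.31297515 0.0105    ]]
```

Converted, -0.19 m / 0.75 = -0.2533, -0.17 m / 0.75 = -0.2267.

Request:
step_hand(ticks=[[[0, 0, 0], [0, 0, 0]], [[0, 0, 0], [0, 0, 0]], [[0, 0, 0], [0, 0, 0]], [[0, 0, -0.04], [0, 0, 0]], [[0, 0, -0.1067], [0, 0, 0]], [[0, 0, -0.1733], [0, 0, 0]], [[0, 0, -0.2267], [0, 0, 0]], [[0, 0, -0.2533], [0, 0, 0]]], aperture=0.05)

```text
clock: 9.85
tool_pos: [0.3999, -0.2684, 0.2056]
eef_rot: [2.216, 2.217, 0.002]
contact_force: [0.8, -0.9, 0.5]
opening: 0.0504
grip_force: 0.0
```

Request:
step_hand(ticks=[[[0.0533, 0, -0.0133], [0, 0, 0]], [[0.12, 0, -0.0133], [0, 0, 0]], [[0.1867, 0, -0.0133], [0, 0, 0]], [[0.2533, 0, 0], [0, 0, 0]], [[0.32, 0.0133, 0], [0, 0, 0]], [[0.3867, 0.0267, 0], [0, 0, 0]], [[0.4533, 0.04, 0], [0, 0, -0.0159]], [[0.52, 0.0533, 0], [0, 0, -0.0318]], [[0.5867, 0.0667, 0], [0, 0, -0.0477]], [[0.6533, 0.08, 0], [0, 0, -0.0637]], [[0.7067, 0.0933, 0.0133], [0, 0, -0.0796]], [[0.748, 0.1033, 0.0267], [0, 0, -0.0987]]])

```text
clock: 11.05
tool_pos: [0.4766, 0.2968, 0.1814]
eef_rot: [1.845, 2.542, 0.003]
contact_force: [-0.7, -0.2, -0.7]
opening: 0.05
grip_force: 0.0
```

Request:
step_hand(ticks=[[[0, 0, 0.0533], [0, 0, 0]], [[0, 0, 0.1067], [0, 0, 0]], [[0, 0, 0.1067], [0, 0, 0]], [[0, 0, 0.1067], [0, 0, 0]]])

```text
clock: 11.45
tool_pos: [0.4762, 0.2934, 0.1017]
eef_rot: [-1.852, -2.538, 0.001]
contact_force: [1.0, 1.3, 0.3]
opening: 0.0498
grip_force: 0.0
```

```bash
python3 - <<'E'
from h import *
f=grab('wrist','w5');g=grab('scene','scene5')
a=cv2.resize(f['frame'],(400,300)); b=cv2.resize(g['frame'][320:440,280:440],(400,300)); cv2.imwrite('pics/c5.png',np.hstack([a,b]))
E
```

```text
(no output)
```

View pics/c5.png

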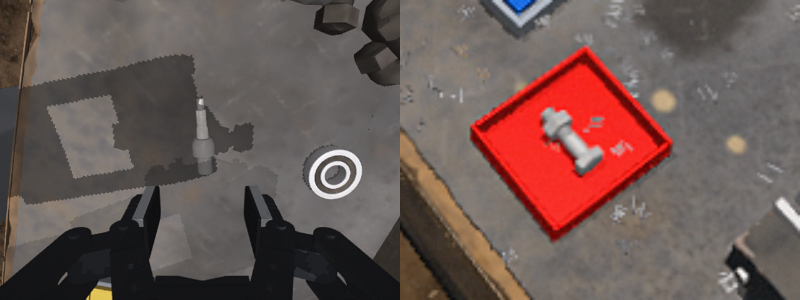

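The bolt lies in the middle of the tray. The loose plug is nearly aligned with the tool, in full-size pixels thin end (321,155), hex (325,237) and fat end (330,280).

```bash
python3 - <<'E'
from h import *
f=load("w5"); P=plane(f,[[321,155],[325,237],[330,280]],.0105); print(P)
s=bot.state(); T=rot(s["eef_rot"]); print(((P-np.array(s["tool_pos"]))@T).round(4))
E
```

```text
[[0.46121463 0.33869495 0.0105    ]
 [0.47784262 0.29427204 0.0105    ]
 [0.48907355 0.2692547  0.0105    ]]
[[ 0.0474 -0.0024  0.0932]
 [ 0.0001 -0.0001  0.0931]
 [-0.0272  0.003   0.0931]]
```

Converted, 0.096 m / 0.75 = 0.128, 0.07 m / 0.75 = 0.0933, -0.07 rad / 3.1416 = -0.0223.

Request:
step_hand(ticks=[[[0.0027, 0, 0.0533], [0, 0, -0.0223]], [[0.0027, 0, 0.0933], [0, 0, -0.0223]], [[0.0027, 0, 0.1173], [0, 0, -0.0223]], [[0.0027, 0, 0.128], [0, 0, -0.0223]], [[0.0027, 0, 0.128], [0, 0, -0.0223]]])

```text
clock: 12.05
tool_pos: [0.4763, 0.2955, 0.0061]
eef_rot: [1.762, 2.6, 0.002]
contact_force: [-0.3, -0.4, 1.1]
opening: 0.0499
grip_force: 0.0
```

Request:
step_hand(ticks=[[[0, 0, 0], [0, 0, 0]], [[0, 0, 0], [0, 0, 0]], [[0, 0, 0], [0, 0, 0]], [[0, 0, 0], [0, 0, 0]], [[0, 0, 0], [0, 0, 0]]], aperture=0.0)

```text
clock: 12.55
tool_pos: [0.4767, 0.296, 0.0072]
eef_rot: [1.761, 2.6, 0.005]
contact_force: [-1.2, -1.0, 6.5]
opening: 0.0195
grip_force: 61.3
```

Request:
step_hand(ticks=[[[0, 0, -0.0133], [0, 0, 0]], [[0, 0, -0.0533], [0, 0, 0]], [[0, 0, -0.12], [0, 0, 0]], [[0, 0, -0.1867], [0, 0, 0]], [[0, 0, -0.2133], [0, 0, 0]], [[0, 0, -0.2133], [0, 0, 0]], [[0, 0, -0.2133], [0, 0, 0]]])

```text
clock: 13.25
tool_pos: [0.4751, 0.2951, 0.1655]
eef_rot: [1.762, 2.601, 0.0]
contact_force: [0.7, -0.7, -0.9]
opening: 0.0195
grip_force: 60.5
```

```bash
python3 - <<'E'
from h import *
f=grab('wrist','w6');g=grab('side','side6'); s=bot.state(); np.set_printoptions(suppress=True)
T=rot(s["eef_rot"]);print(T.round(3).tolist(),s["tool_pos"],s["joint_positions"].__repr__())
tgt=np.array([.4766+.009,-.0626+.001,.13]); print("delta tool",(tgt-np.array(s["tool_pos"]))@T)
a=np.arctan2(T[1,0],T[0,0]); print("tool x angle",a,"turn to pi+.1: rz",-(np.pi+.1-a))
a=cv2.resize(f['frame'],(400,300)); b=cv2.resize(g['frame'][200:410,220:430],(300,300)); cv2.imwrite('pics/c6.png',np.hstack([a,b]))
E
```

```text
[[-0.371, 0.929, -0.003], [0.929, 0.371, -0.002], [-0.001, -0.003, -1.0]] [0.4744548  0.29471288 0.16378472] array([ 0.53524576,  0.34684336,  1.70356634, -0.00000538,  1.09456354,
        0.15529916])
delta tool [-0.33501737 -0.12168274  0.03436799]
tool x angle 1.9507462754604423 turn to pi+.1: rz -1.2908463781293509
```

View pics/c6.png

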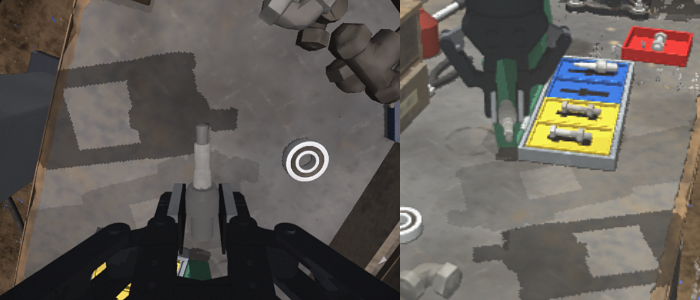

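The plug is held level along the tool, at (203,170) in the left half of the composite. I'll carry it to the empty bay.

Converted, -0.335 m / 0.75 = -0.4467, -0.16 m / 0.75 = -0.2133, -1.29 rad / 3.1416 = -0.4106.

Request:
step_hand(ticks=[[[-0.0533, -0.02, 0], [0, 0, -0.0446]], [[-0.1067, -0.04, 0], [0, 0, -0.0891]], [[-0.16, -0.0587, 0], [0, 0, -0.1337]], [[-0.2133, -0.0773, 0], [0, 0, -0.1783]], [[-0.2667, -0.0973, 0], [0, 0, -0.2228]], [[-0.32, -0.116, 0], [0, 0, -0.2674]], [[-0.3733, -0.136, 0], [0, 0, -0.3119]], [[-0.4133, -0.1507, 0], [0, 0, -0.3565]], [[-0.4467, -0.1623, 0.0133], [0, 0, -0.4011]], [[-0.4467, -0.1623, 0.0267], [0, 0, -0.4106]], [[-0.4467, -0.1623, 0.04], [0, 0, -0.4106]], [[-0.4467, -0.1623, 0.04], [0, 0, -0.4106]]])

```text
clock: 14.55
tool_pos: [0.485, -0.0605, 0.1329]
eef_rot: [0.154, -3.132, -0.002]
contact_force: [-0.5, 0.2, -0.5]
opening: 0.0192
grip_force: 60.5
```

```bash
python3 - <<'E'
from h import *
f=grab('wrist','w7'); s=bot.state(); T=rot(s["eef_rot"]);print(s["tool_pos"],np.arctan2(T[1,0],T[0,0]))
cv2.imwrite('pics/c7.png',f['frame'])
E
```

```text
[ 0.48574635 -0.06036415  0.13386131] -3.0424695211147474
```

View pics/c7.png

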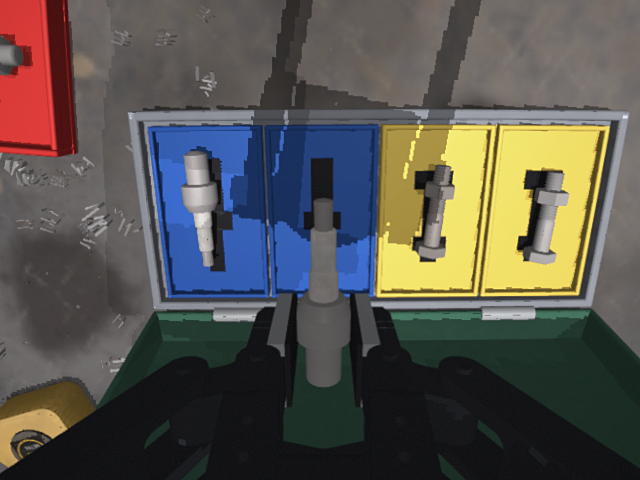

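Held plug at (323,300), in line with the empty bay at (322,210). I'll lower it and let go.

Units first: shifts go in shares of 750 mm and turns go in shares of 180 degrees. So 0.109 m / 0.75 = 0.1453, 0.104 m / 0.75 = 0.1387.

Request:
step_hand(ticks=[[[0, -0.0013, 0.0533], [0, 0, 0]], [[0, -0.0013, 0.1], [0, 0, 0]], [[0, -0.0013, 0.1267], [0, 0, 0]], [[0, -0.0013, 0.1387], [0, 0, 0]], [[0, -0.0013, 0.1453], [0, 0, 0]], [[0, -0.0013, 0.1453], [0, 0, 0]], [[0, -0.0013, 0.1453], [0, 0, 0]]])

```text
clock: 15.3
tool_pos: [0.4878, -0.0619, 0.0273]
eef_rot: [-0.156, 3.135, -0.001]
contact_force: [-0.2, 0.6, -1.0]
opening: 0.0191
grip_force: 60.5
```

Request:
step_hand(ticks=[[[0, 0, 0], [0, 0, 0]], [[0, 0, 0], [0, 0, 0]], [[0, 0, 0], [0, 0, 0]], [[0, 0, 0], [0, 0, 0]], [[0, 0, -0.0133], [0, 0, 0]], [[0, 0, -0.0533], [0, 0, 0]], [[0, 0, -0.12], [0, 0, 0]], [[0, 0, -0.1867], [0, 0, 0]], [[0, 0, -0.2533], [0, 0, 0]], [[0, 0, -0.2933], [0, 0, 0]], [[0, 0, -0.2933], [0, 0, 0]], [[0, 0, -0.2933], [0, 0, 0]]], aperture=0.04)

```text
clock: 16.5
tool_pos: [0.4867, -0.0619, 0.2472]
eef_rot: [-0.156, 3.136, -0.001]
contact_force: [-0.5, 0.3, -1.0]
opening: 0.0404
grip_force: 0.0
```

```bash
python3 - <<'E'
from h import *
f=grab('wrist','w8'); g=grab('side','side8');h=grab('scene','scene8')
a=cv2.resize(f['frame'][60:360,80:560],(560,350)); b=cv2.resize(g['frame'][200:340,270:366],(240,350)); cv2.imwrite('pics/c8.png',np.hstack([a,b])); print(np.arctan2(*rot(bot.state()['eef_rot'])[[1,0],0]))
for n,fr in(("w",f),("sc",h),("sd",g)): print(n,proj(fr,[[.6,-.0145,.11]]))
E
```

```text
-3.0423964535558246
w [[370.73943835 363.16920375]]
sc [[346.32486755 206.62112383]]
sd [[288.75277148 225.8208718 ]]
```

View pics/c8.png

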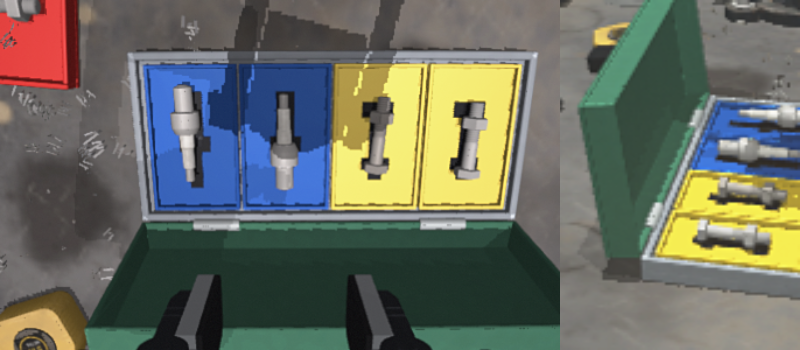

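The plug lies flat and lengthways in its bay (crop (285,141)), and the other parts are unmoved. I'll go back to the lug where I let it go, and grip it.

Converted, 0.157 m / 0.75 = 0.2093, -0.1318 m / 0.75 = -0.1757.

Request:
step_hand(ticks=[[[-0.06, 0.016, 0], [0, 0, 0]], [[-0.12, 0.032, 0], [0, 0, 0]], [[-0.1757, 0.048, 0], [0, 0, 0]], [[-0.1757, 0.048, 0.0533], [0, 0, 0]], [[-0.1757, 0.048, 0.1067], [0, 0, 0]], [[-0.1757, 0.048, 0.1467], [0, 0, 0]], [[-0.1757, 0.048, 0.18], [0, 0, 0]], [[-0.1757, 0.048, 0.2], [0, 0, 0]], [[-0.1757, 0.048, 0.2093], [0, 0, 0]], [[-0.1757, 0.048, 0.2093], [0, 0, 0]]], aperture=0.055)

```text
clock: 17.65
tool_pos: [0.6134, -0.013, 0.0874]
eef_rot: [0.156, -3.134, -0.001]
contact_force: [-0.6, -0.6, -0.5]
opening: 0.0554
grip_force: 0.0
```

Request:
step_hand(ticks=[[[0, 0, 0], [0, 0, 0]], [[0, 0, 0], [0, 0, 0]], [[0, 0, 0], [0, 0, 0]], [[0, 0, 0], [0, 0, 0]], [[0, 0, 0], [0, 0, 0]]], aperture=0.0)

```text
clock: 18.15
tool_pos: [0.6152, -0.0126, 0.0904]
eef_rot: [-0.155, 3.135, 0.001]
contact_force: [1.3, 2.8, 4.9]
opening: 0.027
grip_force: 59.2
```

```bash
python3 - <<'E'
from h import *
t=np.arange(1.8,-.01,-.15);L=(-.104,.054)
f=lambda t:np.c_[L[0]*np.cos(t)+L[1]*np.sin(t),-L[0]*np.sin(t)+L[1]*np.cos(t)]
d=f(t)-f(t[:1]); print(np.c_[t,-d[:,0],-d[:,1]].round(3)); print(f(np.array([1.8]))+[.5375,.02-.019])
E
```

```text
[[ 1.8   -0.    -0.   ]
 [ 1.65   0.014 -0.01 ]
 [ 1.5    0.03  -0.019]
 [ 1.35   0.046 -0.024]
 [ 1.2    0.064 -0.027]
 [ 1.05   0.081 -0.028]
 [ 0.9    0.099 -0.026]
 [ 0.75   0.116 -0.021]
 [ 0.6    0.132 -0.014]
 [ 0.45   0.146 -0.005]
 [ 0.3    0.16   0.007]
 [ 0.15   0.171  0.02 ]
 [ 0.     0.18   0.035]]
[[0.61371679 0.09001124]]
```

Converted, 0.16 m / 0.75 = 0.2133, 0.146 m / 0.75 = 0.1947.

Request:
step_hand(ticks=[[[0.0187, 0, -0.0133], [0, 0, 0]], [[0.04, 0, -0.0253], [0, 0, 0]], [[0.0613, 0, -0.032], [0, 0, 0]], [[0.0853, 0, -0.036], [0, 0, 0]], [[0.108, 0, -0.0373], [0, 0, 0]], [[0.132, 0, -0.0347], [0, 0, 0]], [[0.1547, 0, -0.028], [0, 0, 0]], [[0.176, 0, -0.0187], [0, 0, 0]], [[0.1947, 0, -0.0067], [0, 0, 0]], [[0.2133, 0, 0.0093], [0, 0, 0]]])

```text
clock: 19.15
tool_pos: [0.4573, -0.0289, 0.0846]
eef_rot: [-0.155, 3.13, -0.001]
contact_force: [1.4, 3.7, 8.3]
opening: 0.0267
grip_force: 68.9
```

Request:
step_hand(ticks=[[[0.008, 0, 0.008], [0, 0, 0]], [[0.0147, 0, 0.0173], [0, 0, 0]], [[0.0213, 0, 0.028], [0, 0, 0]], [[0.0267, 0, 0.0373], [0, 0, 0]], [[0.0267, 0, 0.0387], [0, 0, 0]], [[0.0267, 0, 0.0387], [0, 0, 0]]])

```text
clock: 19.75
tool_pos: [0.4346, -0.0312, 0.0549]
eef_rot: [0.156, -3.138, 0.001]
contact_force: [-5.7, 0.9, 15.8]
opening: 0.0269
grip_force: 71.2
```

Converted, 0.003 m / 0.75 = 0.004.

Request:
step_hand(ticks=[[[0, 0, 0.004], [0, 0, 0]], [[0, 0, 0.004], [0, 0, 0]], [[0, 0, 0.004], [0, 0, 0]], [[0, 0, 0.004], [0, 0, 0]]])

```text
clock: 20.15
tool_pos: [0.4347, -0.0313, 0.0547]
eef_rot: [-0.156, 3.137, -0.001]
contact_force: [-14.1, 1.2, 46.3]
opening: 0.0265
grip_force: 74.9
```

Request:
step_hand(ticks=[[[0, 0, 0], [0, 0, 0]], [[0, 0, 0], [0, 0, 0]], [[0, 0, 0], [0, 0, 0]], [[0, 0, 0], [0, 0, 0]], [[0, 0, -0.04], [0, 0, 0]], [[0, 0, -0.0933], [0, 0, 0]], [[0, 0, -0.16], [0, 0, 0]], [[0, 0, -0.2], [0, 0, 0]], [[0, 0, -0.2], [0, 0, 0]], [[0, 0, -0.2], [0, 0, 0]]], aperture=0.06)

```text
clock: 21.15
tool_pos: [0.4352, -0.0309, 0.2002]
eef_rot: [-0.156, 3.138, -0.0]
contact_force: [0.4, 0.4, -1.0]
opening: 0.0603
grip_force: 0.0
```

```bash
python3 - <<'E'
from h import *
f=grab('wrist','w9'); g=grab('side','side9');h=grab('scene','scene9')
U={}
for n,fr,(x0,y0,x1,y1) in(("scene",h,(265,235,305,285)),("side",g,(355,230,385,275))):
    v=cv2.cvtColor(fr["frame"],cv2.COLOR_BGR2HSV)[y0:y1,x0:x1,2]; k,l,st,c=cv2.connectedComponentsWithStats((v<45).astype(np.uint8)); i=1+np.argmax(st[1:,4]); U[n]=c[i]+[x0,y0]; print(n,st[i],U[n], proj(fr,[[.433,-.0312,.065]]))
print(tri(h,U["scene"],g,U["side"]))
a=cv2.resize(g['frame'][190:340,270:420],(400,400),interpolation=2); b=cv2.resize(h['frame'][190:430,210:450],(400,400),interpolation=2); cv2.imwrite('pics/c9.png',np.hstack([a,b]))
E
```

```text
scene [ 14  19  14  19 182] [285.84615385 262.80769231] [[285.50179249 262.78498177]]
side [  8  13   8  19 125] [366.448 252.4  ] [[367.2671355  252.16974383]]
(array([ 0.43428963, -0.03101775,  0.06415051]), np.float64(0.0008094162831642106))
```

View pics/c9.png

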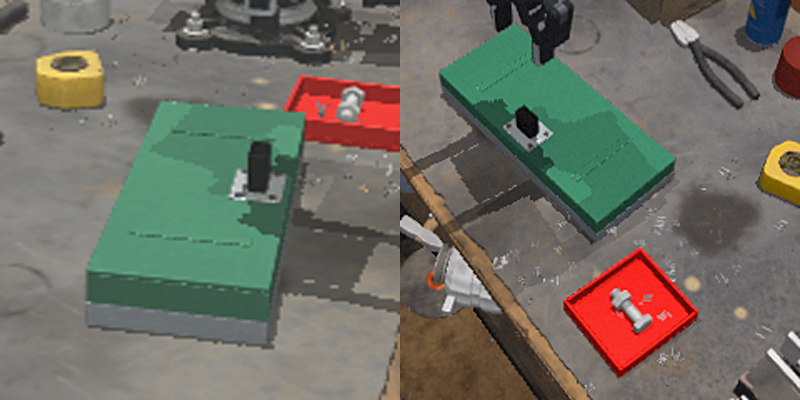

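The lid sits flush on the case. Its lug is at height 0.064 (0.065 expected when closed), the bolt is in the tray, and the bystanders are unmoved. I'll hand in the job.

```bash
python3 -c "
from bench import bot
print(bot.finish_job())"
```

```text
the job is handed in; nothing more can be done
None
```

I opened the lid, moved the stray bolt to the red tray, laid the spark plug flat and lengthways in the emptied blue bay, closed the lid fully and handed the job in at about 21 s; it returned no verdict.

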